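# Seat the keyed enlarging lens in the lens stage and clamp it

### The job

Put the enlarging lens into the bore of the grey lens stage: turn it gently by feel until its notches find the keys down in the bore and it drops fully home, flange flat on the stage, without forcing it. Then push the clamp slide fully closed over the flange, and leave everything else on the bench where it is.

Things in the scene. Friction and masses are not known exactly. Their poses are not given: they have to be found in the camera images.
- lens_barrel (a point): Loose enlarging lens on a round keyed carrier, standing on a cork mat; 0.15-0.31 kg, 63 mm tall (all sizes in mm). From below: aluminium plug 44 across, 14 tall; flange 60 across, 5 thick; black round barrel 40 across, 44 tall, to grip. Point: on the axis, half-way up the barrel, 41 above the plug's underside, 22 above the flange's top. z up; x towards the notch.
- notch (a point): Main notch in the lens plug's rim, 19 mm from the axis, 7 above the plug's underside, in the lens's +x direction; red marks on the flange and on the barrel's top rim lie above it. Two more such notches lie 110 and 230 degrees counterclockwise of it seen from above. Each is 10.4 wide, 5.5 deep, over the plug's whole height.
- bore (a point): Centre of the mouth of the round bore in the grey lens stage's top face, 24 mm above the bench; 46.8 mm across, 18 deep, chamfered. z up. Three rigid steel keys on its wall, 7 wide, 5 inwards, tops 8 below the mouth, spaced like the notches. The main key's direction is not measured: anywhere within 0.7 rad of this frame's +x. Less than 0.07 rad off, the lens drops past.
- mount: Grey lens stage, fixed: block 100 x 100 x 24 mm round the bore, and on its -y side a deck 70 wide, 30 high, that ends 142 from the bore's axis and carries the clamp slide. Origin on the bench under the bore's axis. A lens turned wrong enters 8 and stands on the keys; aligned it goes home, flange on the block's top, barrel point 27 above the bore point.
- clamp (a joint): Brass clamp slide, m: 0 open, 0.040 closed; starts at 0 to 0.006. Moves along the stage's +y towards the bore, friction about 2 N, stays where left, hard stop at the end. Closed, its tongue (30 mm wide, 4 thick, underside 7 above the block's top) ends 25 from the bore's axis, over the seated lens's flange; a lens not fully down blocks it.
- clamp_tab (a point): Centre of the black upright tab on the clamp slide: 24 (stage x) x 12 (stage y) x 24 mm tall, to push or pinch. Fully open it lies 115 from the bore's axis on the stage's -y side, 23 above the block's top. The brass plate's top is 12 below this point, 30 wide, ending 4 behind the tab; the deck behind it is 17 below. Axes as the stage's.
- tank: Bystander, loose, leave alone: black developing tank with a stepped lid, 112 across, 180 tall (mm); origin under its centre.
- measure: Bystander, loose, leave alone: clear plastic measuring cup, 66 across, 200 tall (mm); origin under its centre.
- loupe: Bystander, loose, leave alone: grey magnifier, 46 across, 45 tall (mm); origin under its centre.
- film_can: Bystander, loose, leave alone: yellow film can, 34 across, 51 tall (mm); origin under its centre.
- lens_cap: Bystander, loose, leave alone: black disc-shaped lens cap, 48 across, 10 tall (mm); origin under its centre.
- focus_finder: Bystander, loose, leave alone: grain focuser: dark foot 60 x 75 with a leaning yellow-banded eyepiece, 110 tall (mm); origin under its centre.
- paper_box: Bystander, loose, leave alone: flat white box of paper, 190 x 250 x 25 (mm); origin under its centre.
Things that resemble listed ones, but are neither listed nor needed, are in the scene too. Leave any brown or pink look-alike of the mount alone.

How it is judged:
By the outcome, as a careful person would: the job done as asked, in the order asked, and still so for the second after the job is handed in, with the robot touching nothing.
It also fails if it takes over 58 s, if anything falls off the work surface, if the arm or the gripper's body presses on something with over 40 N, if the wrist force passes 120 N, or if a joint passes its speed limit or range.

### The arm

A 7-joint arm with a two-finger parallel gripper is mounted at the origin on the work surface. World frame = base frame: x ahead of the robot, y to its left, z up, the work surface at z = 0. Lengths are in m, angles in rad, forces in N, time in s.
With the tool pointing down it reaches from about 0.4 to 0.925 m from the base axis. Payload 4.1 kg.
Tool frame: the origin (TCP) lies midway between the tips of the shut fingers; the grasp point (between the pads) lies 19 mm behind it; z points along the fingers, y is the direction in which the jaws open and shut (so a half turn about z gives the same grasp; the last joint's range is limited). The gripper opens to 85 mm and grips with 20 to 120 N. Pads are 22 mm wide; open, the fingers measure 114 mm over their backs; the gripper's body (76 mm by 85 mm) begins 54 mm behind the grasp point. The pads swing forward as they close: fully open they stand 13 mm farther back than shut.
Start: joints at [-1.435, 0.398, 0.045, 1.537, -0.019, 1.207, -0.051], TCP at [0.151, 0.632, 0.231] pointing down, gripper open.
Joint ranges: [-2.82, 2.82], [-0.49, 2.23], [-1.37, 1.46], [0, 2.46], [-1.36, 4.5], [0.23, 2], [-2.94, 2.94]. Speed limits (rad/s): [2.57, 2.57, 3.14, 3.14, 3.14, 3.14, 3.14].

### API

Orientations are given as [roll, pitch, yaw] about the fixed x, y, z axes, in that order (R = Rz(yaw) Ry(pitch) Rx(roll)).
In Python, from bench import r gives the robot as it stands. The module is installed in compiled form; this text tells all that it offers.
- The arm moves only by the shell command python3 -m handwheel 'ROWS' [FORCE]. ROWS is JSON, a list of rows, each a list of 7 numbers: the opening, from 0 (shut) to 1 (fully open), then the shift along the tool's x, y, z in m, then the turn, a rotation vector about the tool's x, y, z in degrees. In form: [[hand, tx, ty, tz, wx, wy, wz], ...]. A call has 1 to 10 rows; each row shifts and turns the commanded pose from where the row before left it, along the tool's axes as they then stand; what a row does not reach is not made up. A row lasts 1/8 s, in which the tool goes at most 62.5 mm and 10.7 degrees, less where a joint would pass 70% of its speed; a pose out of reach is approached as far as the arm can. A call with a gripper value outside its range is refused whole. The fingers move at their own pace and stop on an object; FORCE is the grip in N (left out, the last holds). Time passes only in rows, so rows that do not move let the fingers close. It gives the time, the measured TCP pose, the force and the opening at its end, in the units of the state.
- r.read_state(): the state, without advancing time (a new reading comes with each control period).
- r.read_camera(name): name is "side" or "top" or "wrist"; returns (picture, depth): 420x560x3 uint8, blue, green, red; 420x560 float32, m along the optical axis (not along the pixel's ray), 0 where there is no reading.
- r.get_calibration(name): a dict with "fov_y" (degrees; the focal length in pixels is half the picture's height over the tangent of half this angle, whatever the lens; pixels are square), "cx", "cy" (the principal point, pixels), "R" (3x3) and "t" (3): a world point X has camera coordinates R X + t; the wrist camera has in their place "hand_eye" (4x4, takes a point from camera to tool coordinates, whose origin is the TCP and whose axes are the flange's). Camera axes: x right, y down, z forward; pixel columns grow to the right and rows downward; lengths in m; the calibration is good to about 2 mm. A picture is of the moment at which its call begins: read the wrist's pose just before it. get_calibration takes no time and is no camera call.
- r.finish_job(): hands the job in, once; it reports no verdict.
The state is a dict: "clock": time; "joint_pos": joint angles; "joint_vel": joint speeds; "effort": joint torques, N m; "ee_pos": TCP position; "eef_rot": TCP orientation; "force": force on the tool from outside, world axes, zero at the start; "ft_torque": the same for the moment, N m; "width": finger opening in m.
Only numpy, scipy, OpenCV 4.12 (cv2) and the standard library are available. Lean on these libraries where they do the work, as an engineer would, in place of code of your own. Each camera call takes 0.05 s, during which the arm holds its last target.

## Working session

There is one attempt and no reset: what is moved stays moved. The work goes in short steps, Python scripts to look and compute and a shell command to move; the robot and the scene stay as the last step left them, time stands still between calls to the robot, and variables do not carry over. Pictures are saved under pics/ and viewed, and the job is handed in when it is done.

```bash
mkdir -p pics; cat > h.py <<'E'
import numpy as np, cv2
from bench import r
from scipy.spatial.transform import Rotation as Ro
def cal(n,st=None):
    c=r.get_calibration(n); f=210/np.tan(np.radians(c['fov_y'])/2)
    if n=='wrist':
        H=np.array(c['hand_eye']); s=st or r.read_state()
        R=Ro.from_euler('xyz',s['eef_rot']).as_matrix()
        Rc=R@H[:3,:3]; o=R@H[:3,3]+np.array(s['ee_pos'])
    else:
        Rw=np.array(c['R']); Rc=Rw.T; o=-Rw.T@np.array(c['t'])
    return f,c['cx'],c['cy'],Rc,o
def ray(C,u,v):
    f,cx,cy,Rc,o=C; d=Rc@np.array([(u-cx)/f,(v-cy)/f,1]); return o,d
def onz(C,u,v,z):
    o,d=ray(C,u,v); return o+d*(z-o[2])/d[2]
def dep(C,u,v,D):
    o,d=ray(C,u,v); return o+d*D
def proj(C,X):
    f,cx,cy,Rc,o=C; p=Rc.T@(np.array(X)-o); return p[0]/p[2]*f+cx,p[1]/p[2]*f+cy
E
python3 - <<'E'
from h import *
print(r.read_state())
import pickle
d={}
for n in ['side','top','wrist']:
    C=cal(n); im,D=r.read_camera(n); d[n]=(C,im,D); cv2.imwrite(f'pics/{n}0.png',im)
    print(n,C[4],C[0:3]);print(r.get_calibration(n).keys())
pickle.dump(d,open('d0.pkl','wb'))
E
```

```text
{'clock': 0.0, 'joint_pos': array([-1.43498412,  0.39920294,  0.04503925,  1.53789113, -0.01866066,
        1.20688353, -0.05068629]), 'joint_vel': array([ 0.00226256,  0.00069506, -0.00084634,  0.00117086,  0.00163721,
       -0.00069899,  0.00171189]), 'effort': array([ 4.83551946e-05, -4.75129473e+01,  1.36459574e+00, -2.54215747e+01,
        1.16768328e-02,  9.42931278e-03, -4.76412211e-06]), 'ee_pos': array([0.15107602, 0.63154666, 0.23025156]), 'eef_rot': array([-3.13963597e+00,  1.74977112e-04,  2.90691529e+00]), 'force': array([0.18282997, 0.4121975 , 0.2322782 ]), 'ft_torque': array([0.03938354, 0.03434908, 0.03859737]), 'width': 0.08529639588782252}
side [-0.02481503 -0.38516344  0.81490662] (np.float64(470.2512566515756), 279.9909518404435, 215.14251691485285)
dict_keys(['fov_y', 'cx', 'cy', 'R', 't'])
top [0.36322519 0.11644268 1.36750141] (np.float64(455.6061137038519), 282.855857817577, 207.03171939431715)
dict_keys(['fov_y', 'cx', 'cy', 'R', 't'])
wrist [0.06870317 0.65179095 0.37106495] (np.float64(294.3479337133556), 277.842834205447, 213.6131962362986)
dict_keys(['fov_y', 'cx', 'cy', 'hand_eye'])
```

View pics/top0.png

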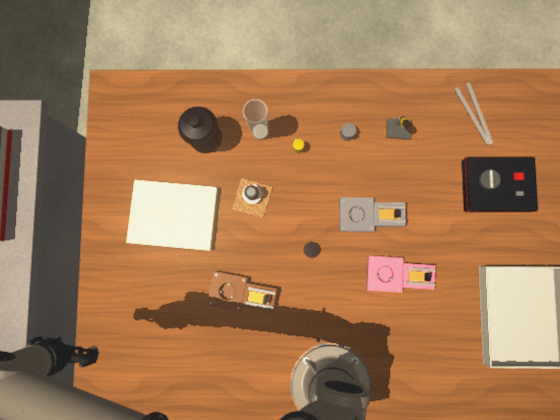

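View pics/side0.png

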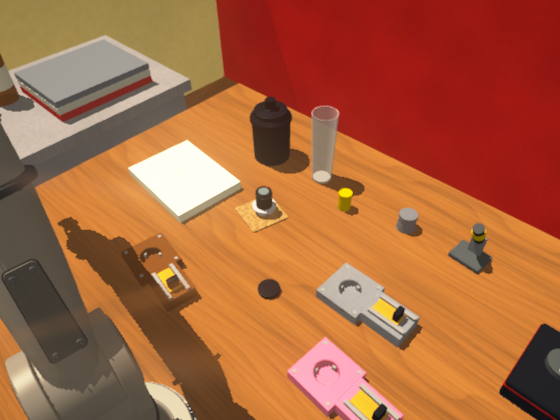

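View pics/wrist0.png

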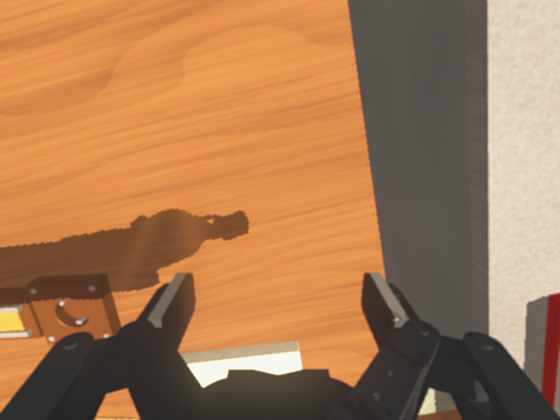

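The top view shows the lens on its cork mat at (252,193). The mounts are grey (357,214), brown (229,290) and pink (385,274). Other round things are the tank (198,126), cup (256,112), film can (298,145), loupe (348,131) and cap (312,250). By the description, I want the lens at (252,193) and the grey mount at (357,214). Next are close crops and positions.

```bash
python3 - <<'E'
from h import *
import pickle
d=pickle.load(open('d0.pkl','rb'))
C,im,D=d['top']
for n,u,v,z in [('lens',252,193,.063),('bore',357,214,.024),('tab',397,214,.047),('decoyB',229,290,.024),('pink',385,274,.024),('cap',312,250,.01),('film',298,145,.05),('cup',256,105,.2),('tank',195,118,.18),('loupe',348,131,.045)]:
    print(n,onz(C,u,v,z).round(3),dep(C,u,v,D[v,u]).round(3))
a=cv2.resize(im[170:225,215:285],None,fx=8,fy=8,interpolation=cv2.INTER_CUBIC)
b=cv2.resize(im[185:245,330:415],None,fx=8,fy=8,interpolation=cv2.INTER_CUBIC)
cv2.imwrite('pics/c1.png',a);cv2.imwrite('pics/c2.png',b)
C,im,D=d['side']
a=cv2.resize(im[175:235,225:295],None,fx=5,fy=5,interpolation=cv2.INTER_CUBIC)
b=cv2.resize(im[255:345,310:425],None,fx=3.333,fy=3.333,interpolation=cv2.INTER_CUBIC)
cv2.imwrite('pics/c3.png',np.hstack([a,b[:300]]))
for n,u,v in [('lenstop',264,190),('mountblk',330,290),('tab',399,313)]: print(n,dep(C,u,v,D[v,u]).round(3))
E
```

```text
lens [0.547 0.225 0.063] [0.546 0.225 0.069]
bore [ 0.49  -0.083  0.024] [ 0.491 -0.085  0.007]
tab [ 0.488 -0.195  0.047] [ 0.487 -0.193  0.057]
decoyB [0.267 0.293 0.024] [0.363 0.116 1.368]
pink [ 0.314 -0.161  0.024] [ 0.314 -0.165  0.008]
cap [0.384 0.05  0.01 ] [0.384 0.05  0.013]
film [0.691 0.092 0.05 ] [0.69  0.092 0.057]
cup [0.762 0.206 0.2  ] [0.774 0.209 0.165]
tank [0.733 0.371 0.18 ] [0.733 0.371 0.181]
loupe [ 0.735 -0.056  0.045] [ 0.735 -0.056  0.045]
lenstop [0.555 0.232 0.067]
mountblk [ 0.46  -0.052  0.024]
tab [ 0.486 -0.195  0.058]
```

View pics/c1.png

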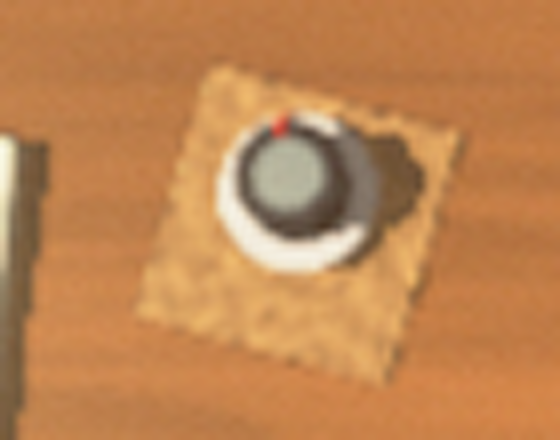

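View pics/c2.png

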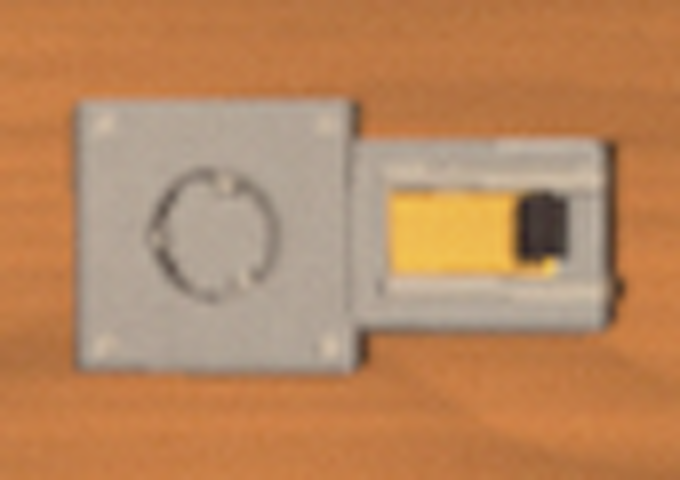

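View pics/c3.png

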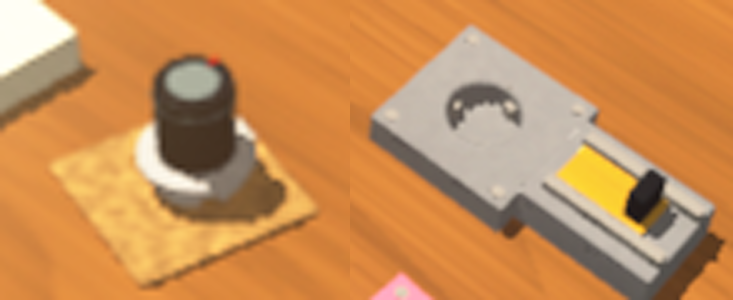

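The crops confirm the choice. The lens has a white flange and a red mark slightly left of up, and the grey stage shows three light key spots in its bore plus a brass slide with a black tab. Next I'll plan the approach.

```bash
cat >> h.py <<'E'
def plan(target,yawdeg,n,hand,rd=4):
    """print suggested rows from the measured pose (tool down)"""
    s=r.read_state(); p=np.array(s['ee_pos']); R=Ro.from_euler('xyz',s['eef_rot'])
    y0=np.degrees(s['eef_rot'][2]); dy=(yawdeg-y0+180)%360-180
    t=np.array(target)-p; rows=[]
    Rt=Ro.from_euler('xyz',[np.pi,0,np.radians(yawdeg)])
    w=np.degrees((R.inv()*Rt).as_rotvec())
    for i in range(n):
        Rc=R*Ro.from_rotvec(np.radians(w*i/n))
        v=Rc.inv().apply(t/n); rows.append([hand]+[round(float(x),rd) for x in v]+[round(float(x),2) for x in w/n])
    print(rows)
E
python3 - <<'E'
from h import *
import pickle
d=pickle.load(open('d0.pkl','rb'))
C=d['wrist'][0]; print('fwd',C[3][:,2],'H',np.array(r.get_calibration('wrist')['hand_eye']).round(3))
for z in (0,.06): print(onz(C,280,210,z),onz(C,280,300,z))
plan([.547,.21,.23],112,10,1)
E
```

```text
fwd [ 0.31835991 -0.07816743 -0.94474167] H [[ 0.001 -0.945 -0.328  0.085]
 [ 1.     0.001 -0.     0.   ]
 [ 0.001 -0.328  0.945 -0.141]
 [ 0.     0.     0.     1.   ]]
[0.18946344 0.6250554  0.        ] [ 3.26633050e-01  5.92732166e-01 -5.55111512e-17]
[0.1699369  0.62937845 0.06      ] [0.28492662 0.60228178 0.06      ]
[[1, -0.0483, -0.0318, 0.0001, -0.01, 0.0, 5.46], [1, -0.0511, -0.0271, 0.0001, -0.01, 0.0, 5.46], [1, -0.0535, -0.0221, 0.0001, -0.01, 0.0, 5.46], [1, -0.0553, -0.0169, 0.0001, -0.01, 0.0, 5.46], [1, -0.0567, -0.0116, 0.0001, -0.01, 0.0, 5.46], [1, -0.0575, -0.0061, 0.0001, -0.01, 0.0, 5.46], [1, -0.0578, -0.0006, 0.0001, -0.01, 0.0, 5.46], [1, -0.0576, 0.0049, 0.0001, -0.01, 0.0, 5.46], [1, -0.0569, 0.0103, 0.0001, -0.01, 0.0, 5.46], [1, -0.0557, 0.0157, 0.0001, -0.01, 0.0, 5.46]]
```

```bash
python3 -m handwheel '[[1,-0.048,-0.032,0,0,0,5.5],[1,-0.051,-0.027,0,0,0,5.5],[1,-0.0535,-0.022,0,0,0,5.5],[1,-0.055,-0.017,0,0,0,5.5],[1,-0.0565,-0.0115,0,0,0,5.5],[1,-0.0575,-0.006,0,0,0,5.5],[1,-0.058,-0.0005,0,0,0,5.5],[1,-0.0575,0.005,0,0,0,5.5],[1,-0.057,0.0105,0,0,0,5.5],[1,-0.0555,0.0155,0,0,0,5.5]]'
python3 -m handwheel '[[1,0,0,0,0,0,0]]'
python3 - <<'E'
from h import *
import pickle
s=r.read_state(); C=cal('wrist',s); im,D=r.read_camera('wrist'); pickle.dump((C,im,D),open('w1.pkl','wb')); cv2.imwrite('pics/w1.png',im)
E
```

```text
clock: 1.4
ee_pos: [0.5459, 0.2084, 0.2312]
eef_rot: [3.141, -0.0, 1.944]
force: [0.7, -0.1, -0.1]
width: 0.0849
clock: 1.52
ee_pos: [0.548, 0.2036, 0.2314]
eef_rot: [3.141, 0.004, 1.937]
force: [-0.4, 0.2, -0.9]
width: 0.0853
```

View pics/w1.png

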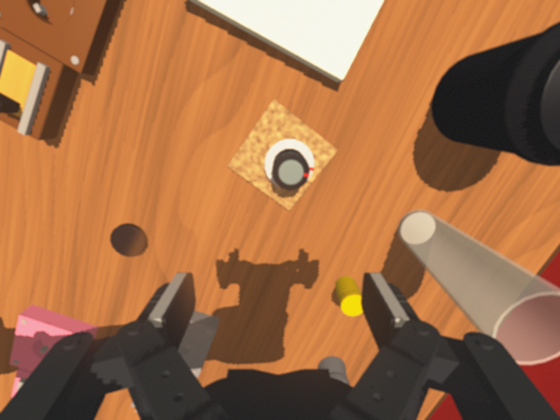

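The wrist view shows the lens at (291,170) on its mat, with the red marks at about (308,173). The cap is at (129,240), the film can at (349,297) and the cup at (418,228). Next I'll measure.

```bash
python3 - <<'E'
from h import *
import pickle
C,im,D=pickle.load(open('w1.pkl','rb'))
cv2.imwrite('pics/w1c.png',cv2.resize(im[95:215,225:345],None,fx=5,fy=5,interpolation=cv2.INTER_CUBIC))
x=im[95:215,225:345].astype(int); b,g,rr=x[...,0],x[...,1],x[...,2]
red=(rr>130)&(g<90)&(b<90); v,u=np.nonzero(red); print(np.c_[u+225,v+95].tolist()[:30])
glass=(abs(b-g)<25)&(abs(rr-g)<30)&(g>85)&(g<190)
glass[:, :]&=True
n,l,st,ce=cv2.connectedComponentsWithStats(glass.astype(np.uint8)); 
for i in range(1,n):
    if st[i,4]>40: print(i,st[i],ce[i]+[225,95])
print(D[160:182:4,272:320:4].round(3))
for (u,v) in [(291,171),(270,160),(308,160),(245,165)]: print((u,v),dep(C,u,v,D[v,u]).round(4))
E
```

```text
[[309, 168], [309, 169], [304, 172], [304, 173], [305, 173], [306, 173], [307, 173], [304, 174], [305, 174], [306, 174], [307, 174], [304, 175], [305, 175], [306, 175], [307, 175], [303, 176], [304, 176], [305, 176], [306, 176], [306, 177]]
1 [ 45  54  39  38 127] [283.12598425 164.56692913]
2 [ 53  64  26  26 460] [290.44565217 172.70434783]
[[0.351 0.307 0.306 0.306 0.305 0.305 0.306 0.306 0.306 0.351 0.349 0.369]
 [0.35  0.307 0.308 0.306 0.306 0.307 0.307 0.307 0.307 0.313 0.351 0.369]
 [0.309 0.309 0.308 0.309 0.307 0.308 0.308 0.309 0.307 0.308 0.353 0.371]
 [0.31  0.31  0.309 0.309 0.309 0.31  0.31  0.31  0.309 0.309 0.354 0.373]
 [0.311 0.311 0.311 0.312 0.31  0.311 0.312 0.31  0.31  0.311 0.376 0.376]
 [0.358 0.312 0.311 0.313 0.313 0.311 0.312 0.313 0.312 0.377 0.376 0.38 ]]
(291, 171) [0.5518 0.2323 0.0667]
(270, 160) [0.5288 0.2277 0.02  ]
(308, 160) [0.5711 0.2439 0.0197]
(245, 165) [0.5022 0.2078 0.0021]
```

View pics/w1c.png

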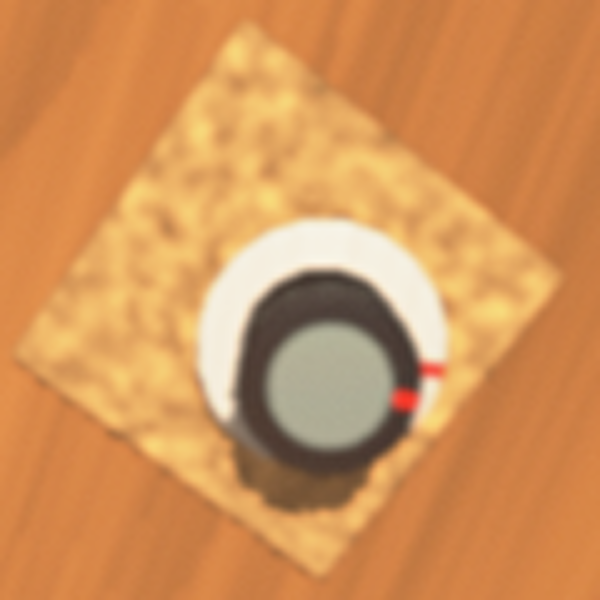

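```bash
cat >> h.py <<'E'
def tri(rs):
    A=np.zeros((3,3));b=np.zeros(3)
    for o,d in rs:
        d=d/np.linalg.norm(d);P=np.eye(3)-np.outer(d,d);A+=P;b+=P@o
    X=np.linalg.solve(A,b)
    return X,[float(np.linalg.norm((np.eye(3)-np.outer(d,d)/(d@d))@(X-o))) for o,d in rs]
E
python3 - <<'E'
from h import *
import pickle
C,im,D=pickle.load(open('w1.pkl','rb')); d=pickle.load(open('d0.pkl','rb'))
w=ray(C,290.9,172.9); t=ray(d['top'][0],251.2,192.2); s=ray(d['side'][0],263.4,191)
for k in ([w,t],[w,s],[t,s],[w,t,s]): print(tri(k))
for z in (.063,.066): print(z,onz(C,290.9,172.9,z), onz(d['top'][0],251.2,192.2,z),onz(d['side'][0],263.4,191,z))
# flange from wrist: white + circle
z=.021
c=onz(C,225+323/5+.0,95+345/5,z); print('flange',c)
rt=onz(C,225+404/5,95+400/5,.065); gc=onz(C,290.9,172.9,.065); v=rt-gc; print('mark deg',np.degrees(np.arctan2(v[1],v[0])),np.linalg.norm(v))
fm=onz(C,225+434/5,95+370/5,.021); v=fm-c; print('mark deg',np.degrees(np.arctan2(v[1],v[0])),np.linalg.norm(v))
# bore from top
T=d['top'][0]
for n,u,v in [('c',215,235),('k',227,185),('k',157,238),('k',247,278),('UL',78,101),('UR',355,101),('LL',78,371),('LR',357,371),('deckU',606,142),('deckL',606,328)]: print(n,onz(T,330+u/8,185+v/8,.024 if n!='k' else .016).round(4))
E
```

```text
(array([0.55203614, 0.22840262, 0.05397877]), [0.0018722522318608572, 0.0018722522318608088])
(array([0.5522783 , 0.23045495, 0.0663105 ]), [0.0002563871064212401, 0.0002563871064212788])
(array([0.54802556, 0.22685995, 0.07109419]), [0.0003984636776473011, 0.00039846367764729434])
(array([0.55053482, 0.22909936, 0.06730172]), [0.0023049385720947694, 0.0027784690220750948, 0.0006491072662612356])
0.063 [0.55287427 0.22973255 0.063     ] [0.54887163 0.22780726 0.063     ] [0.55458177 0.2332766  0.063     ]
0.066 [0.55252983 0.23025415 0.066     ] [0.5484447  0.22755115 0.066     ] [0.55227006 0.23080911 0.066     ]
flange [0.55225188 0.23183357 0.021     ]
mark deg 12.933954982463815 0.01592956800586682
mark deg 8.360640859818723 0.027374200508617913
c [ 0.4885 -0.0821  0.024 ]
k [ 0.508 -0.088  0.016]
k [ 0.4881 -0.0618  0.016 ]
k [ 0.4733 -0.0949  0.016 ]
UL [ 0.5384 -0.0321  0.024 ]
UR [ 0.5385 -0.1346  0.024 ]
LL [ 0.4382 -0.0311  0.024 ]
LR [ 0.4384 -0.1335  0.024 ]
deckU [ 0.5233 -0.2269  0.024 ]
deckL [ 0.4544 -0.2251  0.024 ]
```

The lens axis is at about (0.552, 0.231), its top at 0.0665 m, and the notch at about +10.5°. Next I'll approach it.

```bash
python3 - <<'E'
from h import *
print(r.read_state()['ee_pos'],r.read_state()['eef_rot'])
plan([.552,.231,.11],111.0,4,1)
E
```

```text
[0.54609634 0.20711787 0.23105374] [-3.14114506e+00  9.39760774e-04  1.94203129e+00]
[[1, 0.0051, 0.0036, 0.0303, -0.01, 0.01, 0.07], [1, 0.0051, 0.0035, 0.0303, -0.01, 0.01, 0.07], [1, 0.0051, 0.0035, 0.0303, -0.01, 0.01, 0.07], [1, 0.005, 0.0035, 0.0303, -0.01, 0.01, 0.07]]
```

```bash
python3 -m handwheel '[[1,0.005,0.0035,0.03,0,0,0],[1,0.005,0.0035,0.03,0,0,0],[1,0.005,0.0035,0.03,0,0,0],[1,0.005,0.0035,0.03,0,0,0],[1,0,0,0,0,0,0],[1,0,0,0,0,0,0],[1,0,0,0,0,0,0]]'
python3 - <<'E'
from h import *
import pickle
for k in range(2):
    s=r.read_state(); print(s['ee_pos'],s['eef_rot'],abs(s['joint_vel']).max()); C=cal('wrist',s); im,D=r.read_camera('wrist')
pickle.dump((C,im,D),open('w2.pkl','wb')); cv2.imwrite('pics/w2.png',im)
E
```

```text
clock: 2.45
ee_pos: [0.5516, 0.2339, 0.1129]
eef_rot: [3.139, -0.001, 1.947]
force: [-0.0, 0.2, -0.4]
width: 0.0854
[0.55157221 0.23392201 0.11294088] [ 3.13883402e+00 -5.83856508e-04  1.94710593e+00] 0.0033898556598166672
[0.55153039 0.23377829 0.11280446] [ 3.13903855e+00 -5.82419835e-04  1.94682473e+00] 0.004088618569524694
```

View pics/w2.png

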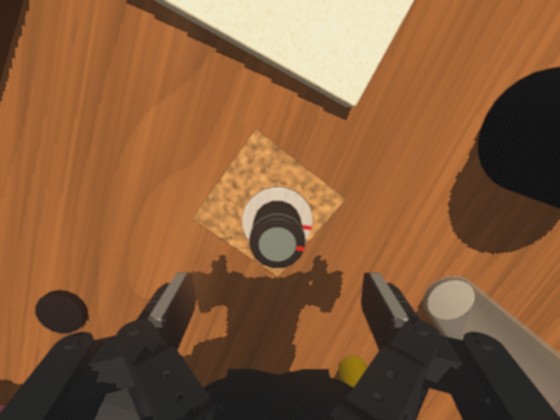

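```bash
python3 - <<'E'
from h import *
import pickle
C,im,D=pickle.load(open('w2.pkl','rb'))
x=im[180:280,230:330].astype(int); b,g,rr=x[...,0],x[...,1],x[...,2]
glass=(abs(b-g)<25)&(abs(rr-g)<30)&(g>75)&(g<190)
n,l,st,ce=cv2.connectedComponentsWithStats(glass.astype(np.uint8))
for i in range(1,n):
    if st[i,4]>100: print(i,st[i],ce[i]+[230,180])
i=max((i for i in range(1,n) if ce[i][1]>50),key=lambda i:st[i,4]); gc=ce[i]+[230,180]
d=pickle.load(open('d0.pkl','rb'))
print('depth z',dep(C,*gc,D[int(gc[1]),int(gc[0])]))
w=ray(C,*gc); t=ray(d['top'][0],251.2,192.2); s=ray(d['side'][0],263.4,191); w1=ray(pickle.load(open('w1.pkl','rb'))[0],290.9,172.9)
print(tri([w,t]),tri([w,s]),tri([w,w1]))
print(onz(C,*gc,.0665))
red=(rr>130)&(g<70)&(b<70); v,u=np.nonzero(red); n,l,st,ce=cv2.connectedComponentsWithStats(red.astype(np.uint8)); 
G=onz(C,*gc,.0665)
for i in range(1,n):
    p=ce[i]+[230,180]; print(p,st[i,4])
    for z in (.0665,.022):
        q=onz(C,*p,z)-G; print(z,np.degrees(np.arctan2(q[1],q[0])),np.hypot(*q[:2]))
plan([G[0],G[1],.030],111.5,4,1)
E
```

```text
12 [ 18  20  56  39 217] [271.7281106  212.84792627]
20 [  28   47   39   35 1059] [276.79414542 243.81208687]
depth z [0.55203455 0.23086693 0.06536443]
(array([0.55123132, 0.22824208, 0.0592731 ]), [0.001813520863087912, 0.0018135208630877956]) (array([0.5521469 , 0.23096114, 0.0658526 ]), [0.00021476098868122381, 0.0002147609886810738]) (array([0.55275463, 0.22957222, 0.06230211]), [0.00020292873404894585, 0.0002029287340490157])
[0.55184193 0.23135999 0.0665    ]
[305.94736842 227.10526316] 19
0.0665 53.70957661218265 0.023553487201598444
0.022 9.561444942974411 0.025154431477934898
[299.71052632 248.15789474] 38
0.0665 9.787413293336318 0.016418293097020583
0.022 -29.916029878828027 0.031815073171804174
[[1, -0.0006, -0.0002, 0.0206, 0.03, -0.01, 0.01], [1, -0.0006, -0.0001, 0.0206, 0.03, -0.01, 0.01], [1, -0.0006, -0.0001, 0.0206, 0.03, -0.01, 0.01], [1, -0.0006, -0.0001, 0.0206, 0.03, -0.01, 0.01]]
```

```bash
python3 -m handwheel '[[1,-0.0006,-0.0001,0.0205,0,0,0],[1,-0.0006,-0.0001,0.0205,0,0,0],[1,-0.0006,-0.0001,0.0205,0,0,0],[1,-0.0006,-0.0001,0.02,0,0,0],[1,0,0,0,0,0,0]]' 
python3 -m handwheel '[[0.3,0,0,0,0,0,0],[0.3,0,0,0,0,0,0],[0.3,0,0,0,0,0,0],[0.3,0,0,0,0,0,0],[0.3,0,0,0,0,0,0],[0.3,0,0,0,0,0,0]]' 40
```

```text
clock: 3.18
ee_pos: [0.5502, 0.2306, 0.0285]
eef_rot: [-3.139, 0.0, 1.947]
force: [-0.0, -0.2, 0.4]
width: 0.0855
clock: 3.92
ee_pos: [0.552, 0.2315, 0.0308]
eef_rot: [3.14, -0.0, 1.947]
force: [-0.1, 0.2, 5.7]
width: 0.0395
```

```bash
python3 -m handwheel '[[0.3,0,0,-0.015,0,0,0],[0.3,0,0,-0.025,0,0,0],[0.3,0,0,-0.03,0,0,0],[0.3,0,0,0,0,0,0],[0.3,0,0,0,0,0,0]]'
python3 - <<'E'
from h import *
s=r.read_state(); print(s['ee_pos'],s['eef_rot'],s['force'])
im,D=r.read_camera('wrist');cv2.imwrite('pics/w3.png',im)
plan([.49,.035,.13],111.5,5,.3)
E
```

```text
clock: 4.55
ee_pos: [0.5503, 0.2309, 0.0989]
eef_rot: [-3.14, -0.0, 1.947]
force: [-0.5, 0.3, -2.3]
width: 0.039
[0.55026089 0.23089831 0.09894287] [-3.13978917e+00 -1.21715199e-04  1.94710826e+00] [-0.54316209  0.25004051 -2.25376848]
[[0.3, -0.032, -0.0256, -0.0062, -0.03, 0.0, 0.01], [0.3, -0.032, -0.0256, -0.0062, -0.03, 0.0, 0.01], [0.3, -0.032, -0.0255, -0.0063, -0.03, 0.0, 0.01], [0.3, -0.032, -0.0255, -0.0063, -0.03, 0.0, 0.01], [0.3, -0.032, -0.0255, -0.0063, -0.03, 0.0, 0.01]]
```

View pics/w3.png

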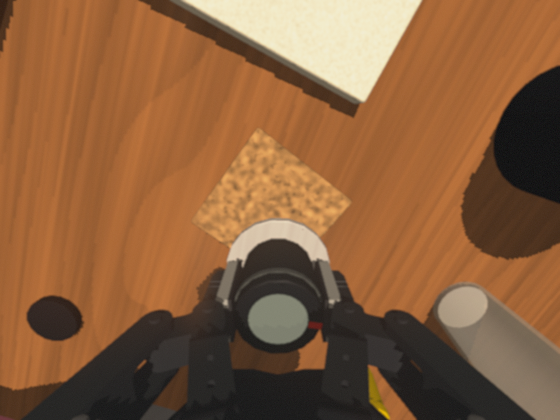

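The lens is gripped, with the glass at (278,318) and the flange below. I'll carry it past the bore so the camera side looks into it, turning toward yaw 88°.

```bash
python3 - <<'E'
from h import *
plan([.487,-.182,.16],88,9,.3)
E
```

```text
[[0.3, -0.0401, -0.0234, -0.0068, -0.02, 0.0, 2.62], [0.3, -0.0411, -0.0215, -0.0068, -0.02, 0.0, 2.62], [0.3, -0.0421, -0.0196, -0.0068, -0.02, 0.0, 2.62], [0.3, -0.0429, -0.0177, -0.0068, -0.02, 0.0, 2.62], [0.3, -0.0437, -0.0157, -0.0068, -0.02, 0.0, 2.62], [0.3, -0.0443, -0.0137, -0.0068, -0.02, 0.0, 2.62], [0.3, -0.0449, -0.0116, -0.0068, -0.02, 0.0, 2.62], [0.3, -0.0454, -0.0096, -0.0068, -0.02, 0.0, 2.62], [0.3, -0.0458, -0.0075, -0.0068, -0.02, 0.0, 2.62]]
```

```bash
python3 -m handwheel '[[0.3,-0.04,-0.0235,-0.007,0,0,2.6],[0.3,-0.041,-0.0215,-0.007,0,0,2.6],[0.3,-0.042,-0.0195,-0.007,0,0,2.6],[0.3,-0.043,-0.0175,-0.007,0,0,2.6],[0.3,-0.0435,-0.0155,-0.007,0,0,2.6],[0.3,-0.0445,-0.0135,-0.007,0,0,2.6],[0.3,-0.045,-0.0115,-0.007,0,0,2.6],[0.3,-0.0455,-0.0095,-0.007,0,0,2.6],[0.3,-0.046,-0.0075,-0.007,0,0,2.6]]'
python3 -m handwheel '[[0.3,0,0,0,0,0,0],[0.3,0,0,0,0,0,0],[0.3,0,0,0,0,0,0],[0.3,0,0,0,0,0,0]]'
python3 - <<'E'
from h import *
import pickle
s=r.read_state(); print(s['ee_pos'],s['eef_rot'],abs(s['joint_vel']).max()); C=cal('wrist',s); im,D=r.read_camera('wrist')
pickle.dump((C,im,D),open('w4.pkl','wb')); cv2.imwrite('pics/w4.png',im)
E
```

```text
clock: 5.72
ee_pos: [0.4881, -0.1829, 0.1618]
eef_rot: [-3.139, -0.0, 1.537]
force: [1.6, -0.2, -2.4]
width: 0.0388
clock: 6.22
ee_pos: [0.4895, -0.1806, 0.1624]
eef_rot: [-3.141, -0.0, 1.541]
force: [-0.5, 0.3, -1.9]
width: 0.039
[ 0.48954064 -0.18063266  0.16236716] [-3.14089499e+00 -4.85525810e-04  1.54077376e+00] 0.006095488969009687
```

View pics/w4.png

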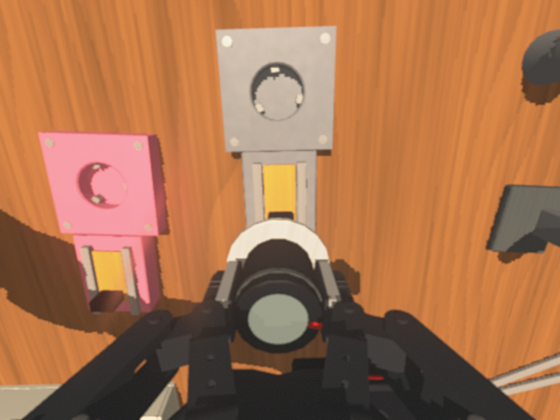

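The wrist view shows the grey block with its bore at (277,92) and light keys at (275,70), (299,98) and (260,107). I'll zoom in and measure.

```bash
python3 - <<'E'
from h import *
import pickle
C,im,D=pickle.load(open('w4.pkl','rb'))
cv2.imwrite('pics/w4c.png',cv2.resize(im[20:160,205:345],None,fx=5,fy=5,interpolation=cv2.INTER_CUBIC))
x=im[60:130,240:315].copy(); g=cv2.cvtColor(x,cv2.COLOR_BGR2GRAY)
print(g.min(),np.median(g))
E
```

```text
74 183.0
```

View pics/w4c.png

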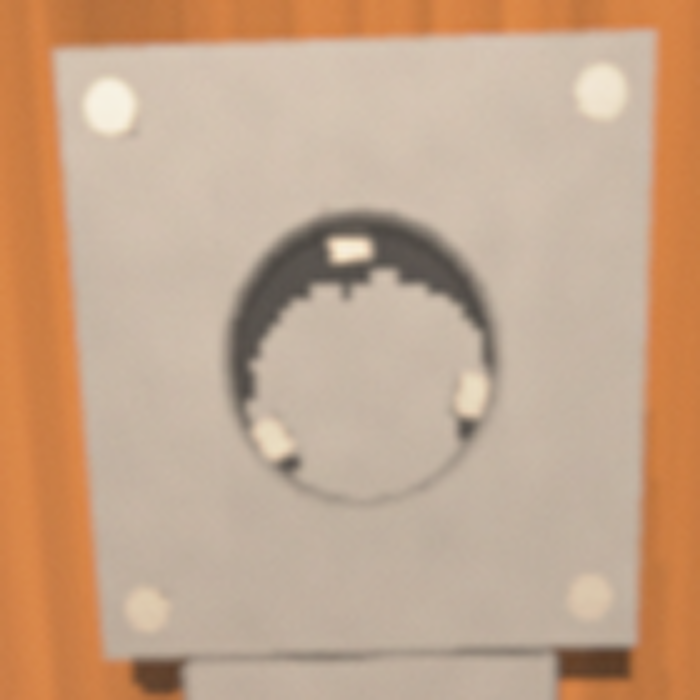

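```bash
python3 - <<'E'
from h import *
import pickle
C,im,D=pickle.load(open('w4.pkl','rb'))
P=lambda u,v,z: onz(C,205+u/5-.4,20+v/5-.4,z)
for u,v in [(30+100,300),(600,300)]: 
    uu,vv=205+u//5,20+v//5; print('depth',dep(C,uu,vv,D[vv,uu]).round(4))
co=np.array([P(*c,.024) for c in [(55,50),(657,30),(637,648),(105,660)]]); print(co.round(4),co.mean(0).round(4))
e=np.diff(np.vstack([co,co[:1]]),axis=0); print(np.linalg.norm(e,axis=1).round(4),[np.degrees(np.arctan2(a[1],a[0])).round(2) for a in e])
b=np.array([P(*c,.024) for c in [(225,355),(500,355),(362,207),(362,504)]]); print(b.round(4), 'ctr',b[:2].mean(0),b[2:].mean(0))
# rays from 4 rivets mean
rv=np.array([P(*c,.0245) for c in [(110,106),(601,91),(589,597),(147,609)]]); print('rivets ctr',rv.mean(0))
c=(co.mean(0)+rv.mean(0))/2
for k in [(350,249),(472,396),(273,440)]:
    q=P(*k,.016)-c; print(np.degrees(np.arctan2(q[1],q[0])).round(2),np.hypot(*q[:2]).round(4))
# lens in hand
x=im[240:370,220:340].astype(int); bb,g,rr=x[...,0],x[...,1],x[...,2]
gl=(abs(bb-g)<25)&(abs(rr-g)<30)&(g>75)&(g<190)
n,l,st,ce=cv2.connectedComponentsWithStats(gl.astype(np.uint8));i=1+st[1:,4].argmax();gc=ce[i]+[220,240];print(gc,st[i])
s_tcp=np.array([.48954,-.18063,.16237])
print('depth glass',D[int(gc[1]),int(gc[0])],dep(C,*gc,D[int(gc[1]),int(gc[0])])-s_tcp)
ztop=.16237+.0365-.001
G=onz(C,*gc,ztop);print('lens off tcp',G-s_tcp)
red=(rr>130)&(g<70)&(bb<70);n,l,st,ce=cv2.connectedComponentsWithStats(red.astype(np.uint8))
for i in range(1,n):
    if st[i,4]>8:
        q=onz(C,*(ce[i]+[220,240]),ztop)-G;print('mark',ce[i]+[220,240],np.degrees(np.arctan2(q[1],q[0])),np.hypot(*q[:2]))
E
```

```text
depth [ 0.4516 -0.0686  0.0212]
depth [ 0.5337 -0.0712  0.0224]
[[ 0.4423 -0.0306  0.024 ]
 [ 0.5415 -0.0307  0.024 ]
 [ 0.5413 -0.1306  0.024 ]
 [ 0.4419 -0.1299  0.024 ]] [ 0.4918 -0.0804  0.024 ]
[0.0992 0.0999 0.0994 0.0993] [np.float64(-0.04), np.float64(-90.1), np.float64(179.61), np.float64(89.75)]
[[ 0.4676 -0.0779  0.024 ]
 [ 0.5158 -0.0793  0.024 ]
 [ 0.4923 -0.0553  0.024 ]
 [ 0.4908 -0.1035  0.024 ]] ctr [ 0.4916696  -0.07857672  0.024     ] [ 0.49156    -0.07939254  0.024     ]
rivets ctr [ 0.49149142 -0.08003947  0.0245    ]
94.88 0.0196
-15.09 0.0204
-145.01 0.0206
[277.79104478 318.524405  ] [  28   53   61   52 2479]
depth glass 0.12677951 [2.56202824e-05 5.90144475e-04 3.58468295e-02]
lens off tcp [1.69822980e-05 3.11687602e-04 3.55000000e-02]
mark [314.92 323.68] -11.136845856648652 0.01637668952082684
```

The bore is at about (0.4916, -0.0799) and the main key at -15.1°; the three keys agree on that. The notch sits between -11° and -13.5°, so I'll turn it about -2.8° and hover over the bore.

```bash
python3 - <<'E'
from h import *
plan([.4916,-.0802,.09],85.5,5,.3)
E
```

```text
[[0.3, 0.0201, -0.0002, 0.0145, -0.01, -0.0, 0.55], [0.3, 0.0201, -0.0004, 0.0145, -0.01, -0.0, 0.55], [0.3, 0.0201, -0.0006, 0.0145, -0.01, -0.0, 0.55], [0.3, 0.0201, -0.0008, 0.0145, -0.01, -0.0, 0.55], [0.3, 0.0201, -0.001, 0.0145, -0.01, -0.0, 0.55]]
```

```bash
python3 -m handwheel '[[0.3,0.02,-0.0002,0.005,0,0,0.55],[0.3,0.02,-0.0004,0.01,0,0,0.55],[0.3,0.02,-0.0006,0.017,0,0,0.55],[0.3,0.02,-0.0008,0.02,0,0,0.55],[0.3,0.02,-0.001,0.02,0,0,0.55],[0.3,0,0,0,0,0,0],[0.3,0,0,0,0,0,0],[0.3,0,0,0,0,0,0]]'
python3 - <<'E'
from h import *
import pickle
s=r.read_state(); print(s['ee_pos'],s['eef_rot'],s['force'],abs(s['joint_vel']).max())
d={}
for n in ['side','wrist']:
    C=cal(n,s) if n=='wrist' else cal(n); im,D=r.read_camera(n); d[n]=(C,im,D); cv2.imwrite(f'pics/{n}5.png',im)
pickle.dump(d,open('d5.pkl','wb'))
cv2.imwrite('pics/side5c.png',cv2.resize(d['side'][1][210:350,290:430],None,fx=4,fy=4,interpolation=cv2.INTER_CUBIC))
plan([.4916,-.0802,.065],85.5,2,.3)
E
```

```text
clock: 7.28
ee_pos: [0.4923, -0.0831, 0.0918]
eef_rot: [3.139, 0.0, 1.489]
force: [0.2, 0.2, -1.0]
width: 0.039
[ 0.49228002 -0.08308634  0.09177329] [3.13947885e+00 1.78483309e-04 1.48907795e+00] [ 0.21228273  0.17370241 -1.04291065] 0.004867343825632967
[[0.3, 0.0013, -0.0004, 0.0133, 0.05, -0.0, -0.09], [0.3, 0.0013, -0.0003, 0.0133, 0.05, -0.0, -0.09]]
```

View pics/wrist5.png

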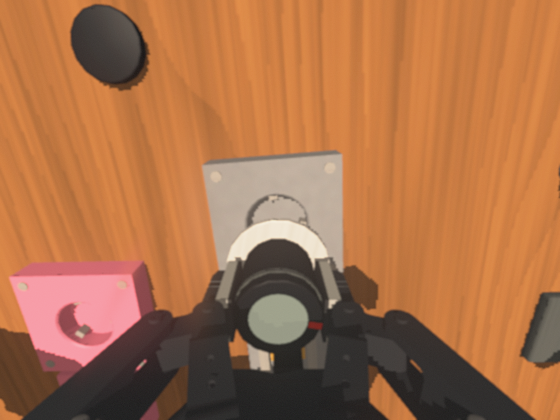

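View pics/side5c.png

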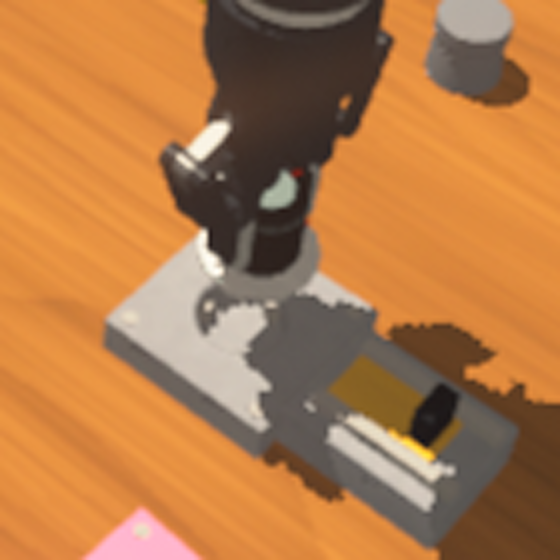

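```bash
python3 - <<'E'
from h import *
import pickle
C,im,D=pickle.load(open('d5.pkl','rb'))['wrist']
cv2.imwrite('pics/w5c.png',cv2.resize(im[140:270,195:355],None,fx=5,fy=5,interpolation=cv2.INTER_CUBIC))
for n,u,v in [('rivL',215.5,176.5),('rivR',329.8,168),('rimtop',276,194.5)]: print(n,onz(C,u,v,.0245).round(4))
C4=pickle.load(open('w4.pkl','rb'))[0]
for c in [(110,106),(601,91)]: print(onz(C4,205+c[0]/5-.4,20+c[1]/5-.4,.0245).round(4))
E
```

```text
rivL [ 0.4511 -0.0389  0.0245]
rivR [ 0.5329 -0.0394  0.0245]
rimtop [ 0.4932 -0.0557  0.0245]
[ 0.4508 -0.0391  0.0245]
[ 0.5325 -0.0393  0.0245]
```

View pics/w5c.png

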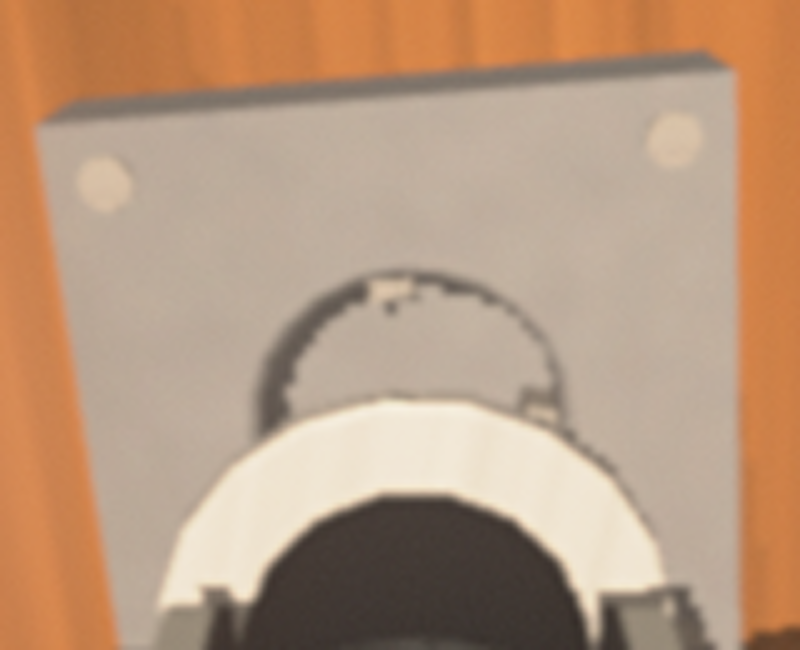

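The pose reading is consistent: the rivets agree within 0.4 mm between the two views. I'll correct xy and descend to just above the mouth.

```bash
python3 -m handwheel '[[0.3,0.0014,-0.0003,0.014,0,0,0],[0.3,0.0014,-0.0003,0.013,0,0,0],[0.3,0,0,0,0,0,0],[0.3,0,0,0,0,0,0],[0.3,0,0,0,0,0,0]]'
python3 - <<'E'
from h import *
for k in range(3):
    s=r.read_state(); print(s['ee_pos'],s['eef_rot'],s['force'],s['clock']); 
plan([.4918,-.0803,.055],85.5,2,.3)
E
```

```text
clock: 8.0
ee_pos: [0.4915, -0.0791, 0.0641]
eef_rot: [3.141, -0.0, 1.49]
force: [-0.4, -0.9, -2.1]
width: 0.039
[ 0.491525   -0.07914782  0.06405138] [ 3.14082839e+00 -7.12937607e-05  1.49046879e+00] [-0.42534813 -0.85370287 -2.10378415] 8.0
[ 0.491525   -0.07914782  0.06405138] [ 3.14082839e+00 -7.12937607e-05  1.49046879e+00] [-0.42534813 -0.85370287 -2.10378415] 8.0
[ 0.491525   -0.07914782  0.06405138] [ 3.14082839e+00 -7.12937607e-05  1.49046879e+00] [-0.42534813 -0.85370287 -2.10378415] 8.0
[[0.3, -0.0006, 0.0002, 0.0045, 0.02, -0.0, -0.05], [0.3, -0.0006, 0.0002, 0.0045, 0.02, -0.0, -0.05]]
```

```bash
python3 -m handwheel '[[0.3,-0.0005,0.0002,0.005,0,0,0],[0.3,-0.0004,0.0001,0.005,0,0,0],[0.3,0,0,0.002,0,0,0],[0.3,0,0,0,0,0,0],[0.3,0,0,0,0,0,0]]'; python3 -m handwheel '[[0.3,0,0,0.0015,0,0,0],[0.3,0,0,0.0015,0,0,0],[0.3,0,0,0,0,0,0]]'
```

```text
clock: 8.62
ee_pos: [0.4915, -0.08, 0.0518]
eef_rot: [3.141, -0.0, 1.49]
force: [0.6, -0.3, -0.8]
width: 0.0389
clock: 9.0
ee_pos: [0.4913, -0.0799, 0.0487]
eef_rot: [-3.141, -0.0, 1.491]
force: [0.5, -0.4, -1.6]
width: 0.039
```

```bash
python3 -m handwheel '[[0.3,0,0,0.0015,0,0,0],[0.3,0,0,0.0015,0,0,0],[0.3,0,0,0,0,0,0]]';python3 -m handwheel '[[0.3,0,0,0.001,0,0,0],[0.3,0,0,0.001,0,0,0],[0.3,0,0,0,0,0,0]]'
```

```text
clock: 9.38
ee_pos: [0.4913, -0.0799, 0.0456]
eef_rot: [-3.141, -0.0, 1.49]
force: [-1.4, 0.0, -0.4]
width: 0.0392
clock: 9.75
ee_pos: [0.4913, -0.0799, 0.0437]
eef_rot: [-3.141, -0.0, 1.491]
force: [-0.2, -0.2, -1.7]
width: 0.0393
```

```bash
python3 -m handwheel '[[0.3,0,0,0.001,0,0,0],[0.3,0,0,0.001,0,0,0],[0.3,0,0,0,0,0,0]]';python3 -m handwheel '[[0.3,0,0,0.0005,0,0,0],[0.3,0,0,0.0005,0,0,0],[0.3,0,0,0,0,0,0]]'
```

```text
clock: 10.12
ee_pos: [0.4913, -0.0799, 0.0417]
eef_rot: [-3.141, -0.0, 1.49]
force: [0.7, -0.4, -2.0]
width: 0.0389
clock: 10.5
ee_pos: [0.4914, -0.0799, 0.0407]
eef_rot: [-3.142, -0.0, 1.49]
force: [-0.2, -0.0, -1.6]
width: 0.0387
```

```bash
python3 -m handwheel '[[0.3,0,0,0.0005,0,0,0],[0.3,0,0,0.0005,0,0,0],[0.3,0,0,0,0,0,0]]';python3 -m handwheel '[[0.3,0,0,0.0005,0,0,0],[0.3,0,0,0.0005,0,0,0],[0.3,0,0,0,0,0,0]]'; python3 - <<'E'
from h import *
s=r.read_state(); print(s['ft_torque'])
E
```

```text
clock: 10.88
ee_pos: [0.4914, -0.0799, 0.0397]
eef_rot: [-3.141, -0.0, 1.491]
force: [-0.0, 0.3, -2.2]
width: 0.0391
clock: 11.25
ee_pos: [0.4914, -0.0799, 0.0387]
eef_rot: [-3.142, -0.0, 1.491]
force: [-0.2, -0.3, -2.3]
width: 0.039
[ 0.05212434 -0.01027397  0.00950107]
```

```bash
python3 -m handwheel '[[0.3,0,0,0.0005,0,0,0],[0.3,0,0,0.0005,0,0,0],[0.3,0,0,0,0,0,0]]';python3 -m handwheel '[[0.3,0,0,0.0005,0,0,0],[0.3,0,0,0.0005,0,0,0],[0.3,0,0,0,0,0,0]]'; python3 - <<'E'
from h import *
import pickle
s=r.read_state(); print(s['ee_pos'],s['force'],s['ft_torque'])
d={}
for n in ['side','wrist']:
    C=cal(n,s) if n=='wrist' else cal(n); im,D=r.read_camera(n); d[n]=(C,im,D)
pickle.dump(d,open('d6.pkl','wb'))
a=cv2.resize(d['side'][1][240:340,300:430],None,fx=4,fy=4,interpolation=cv2.INTER_CUBIC)
cv2.imwrite('pics/s6.png',a); cv2.imwrite('pics/w6.png',d['wrist'][1])
E
```

```text
clock: 11.62
ee_pos: [0.4913, -0.0799, 0.0377]
eef_rot: [-3.142, -0.0, 1.491]
force: [-1.1, 0.4, -2.6]
width: 0.0389
clock: 12.0
ee_pos: [0.4914, -0.0799, 0.0368]
eef_rot: [3.142, -0.0, 1.491]
force: [-1.6, -0.6, -1.2]
width: 0.0391
[ 0.49142253 -0.07993187  0.03678817] [-1.63186367 -0.61747024 -1.23020815] [ 0.02273681 -0.01226317  0.00154569]
```

View pics/s6.png

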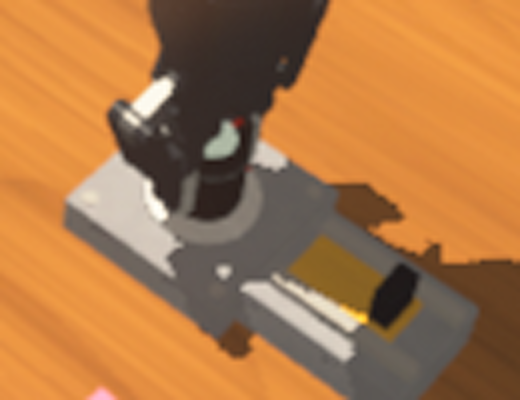

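View pics/w6.png

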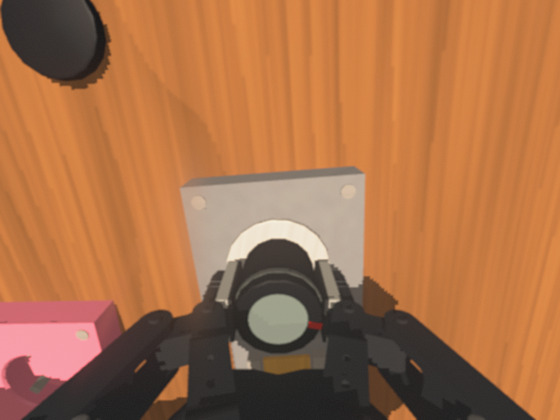

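The flange is almost on the block top and the lens has passed key level with no resistance. I'll keep lowering until it makes contact.

```bash
for i in 1; do python3 -m handwheel '[[0.3,0,0,0.0005,0,0,0],[0.3,0,0,0,0,0,0]]'; done; python3 -m handwheel '[[0.3,0,0,0.0005,0,0,0],[0.3,0,0,0,0,0,0]]'
```

```text
clock: 12.35
ee_pos: [0.4914, -0.0799, 0.0368]
eef_rot: [-3.142, -0.001, 1.49]
force: [-1.4, 0.0, 6.1]
width: 0.0391
clock: 12.6
ee_pos: [0.4914, -0.0799, 0.0367]
eef_rot: [-3.141, -0.001, 1.49]
force: [-3.9, 1.7, 10.6]
width: 0.0388
```

Contact came at TCP z 0.0368, as predicted for home; standing on the keys would have stopped it near 0.0435. I'll ease off, release, rise straight up and look.

```bash
python3 -m handwheel '[[0.3,0,0,-0.0008,0,0,0],[0.3,0,0,0,0,0,0],[0.7,0,0,0,0,0,0],[0.8,0,0,0,0,0,0],[1,0,0,0,0,0,0],[1,0,0,0,0,0,0],[1,0,0,0,0,0,0]]'
python3 -m handwheel '[[1,0,0,-0.01,0,0,0],[1,0,0,-0.025,0,0,0],[1,0,0,-0.03,0,0,0],[1,0,0,-0.03,0,0,0],[1,-0.015,0,-0.03,0,0,0],[1,-0.015,0,-0.02,0,0,0],[1,0,0,0,0,0,0],[1,0,0,0,0,0,0],[1,0,0,0,0,0,0]]'
python3 - <<'E'
from h import *
import pickle
s=r.read_state(); print(s['ee_pos'],s['eef_rot'],s['force'])
d={}
for n in ['side','top','wrist']:
    C=cal(n,s) if n=='wrist' else cal(n); im,D=r.read_camera(n); d[n]=(C,im,D)
pickle.dump(d,open('d7.pkl','wb'))
a=cv2.resize(d['side'][1][240:340,300:430],None,fx=4,fy=4,interpolation=cv2.INTER_CUBIC)
cv2.imwrite('pics/s7.png',a); cv2.imwrite('pics/w7.png',d['wrist'][1])
E
```

```text
clock: 13.48
ee_pos: [0.4914, -0.08, 0.0366]
eef_rot: [3.142, -0.0, 1.491]
force: [-0.9, -0.1, -0.7]
width: 0.0854
clock: 14.6
ee_pos: [0.4883, -0.1089, 0.1805]
eef_rot: [-3.139, -0.0, 1.492]
force: [-0.1, 0.5, -0.3]
width: 0.0855
[ 0.4882915  -0.10888473  0.18049694] [-3.13934422e+00 -1.87020822e-04  1.49163201e+00] [-0.08651988  0.52671544 -0.31183846]
```

View pics/s7.png

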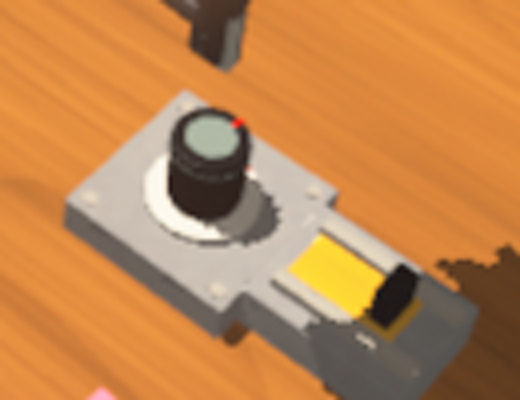

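View pics/w7.png

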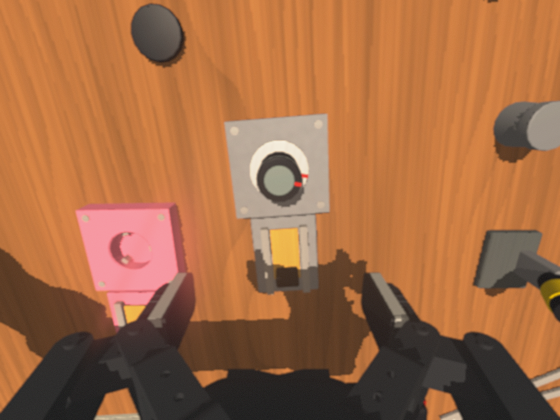

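The lens stands upright with its flange flat and the mark toward the main key. Tab at (288,275) in the wrist view. I'll check heights and tab position.

```bash
python3 - <<'E'
from h import *
import pickle
d=pickle.load(open('d7.pkl','rb'))
C,im,D=d['wrist']
cv2.imwrite('pics/w7c.png',cv2.resize(im[105:300,215:345],None,fx=4,fy=3,interpolation=cv2.INTER_CUBIC))
med=lambda u,v:float(np.median(D[v-1:v+2,u-1:u+2]))
for n,u,v in [('glass',279,180),('flange',258,160),('flange',280,147),('flange2',302,165),('block',240,130),('block',320,200),('block',236,190),('tab',288,278)]: print(n,dep(C,u,v,med(u,v)).round(4))
g=cv2.cvtColor(im,cv2.COLOR_BGR2GRAY)[255:295,262:312]; m=(g<45).astype(np.uint8)
n,l,st,ce=cv2.connectedComponentsWithStats(m)
for i in range(1,n):
    if st[i,4]>50: print(st[i]+[262,255,0,0,0],ce[i]+[262,255], onz(C,*(ce[i]+[262,255]),.05))
S=d['side'][0]; Ds=d['side'][2]
for n,u,v in [('glass',352,274),('fl',345,295),('block',330,285)]: print(n,dep(S,u,v,float(Ds[v,u])).round(4))
E
```

```text
glass [ 0.4912 -0.0803  0.0712]
flange [ 0.4712 -0.0683  0.0272]
flange [ 0.494  -0.0574  0.0268]
flange2 [ 0.5146 -0.0768  0.0268]
block [ 0.4562 -0.0386  0.0224]
block [ 0.532  -0.116   0.0226]
block [ 0.4447 -0.0984  0.0221]
tab [ 0.4923 -0.1871  0.0561]
glass [ 0.4901 -0.08    0.0728]
fl [ 0.4703 -0.0828  0.0251]
block [ 0.4688 -0.0448  0.0258]
```

View pics/w7c.png

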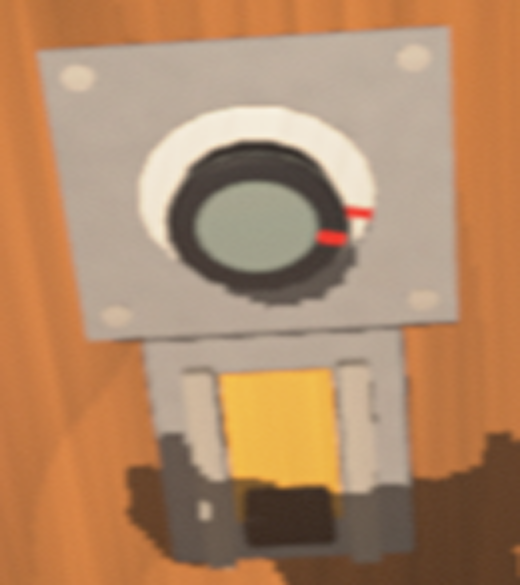

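```bash
python3 - <<'E'
from h import *
import pickle
d=pickle.load(open('d7.pkl','rb'))
C,im,D=d['wrist']
q=lambda u,v:(215+u/4-.4,105+v/3-.4)
print('rear top',onz(C,*q(292,545),.059),'front bottom',onz(C,*q(292,490),.035))
print('L/R',onz(C,*q(252,540),.059),onz(C,*q(335,538),.059))
print('deckend',onz(C,*q(290,555),.030))
d0=pickle.load(open('d0.pkl','rb'))
T=d0['top'][0]; S=d0['side'][0]
# tab top center top view c2 crop (545,222), side c3 crop
print('top',onz(T,330+545/8,185+215/8,.059))
print(tri([ray(T,330+545/8,185+215/8),ray(S,310+(652-350)/3.333,255+180/3.333)]))
plan([.4915,-.238,.13],90,5,0)
E
```

```text
rear top [ 0.49126885 -0.19501047  0.059     ] front bottom [ 0.49247284 -0.18733113  0.035     ]
L/R [ 0.48113735 -0.19224089  0.059     ] [ 0.50247936 -0.19308184  0.059     ]
deckend [ 0.48994951 -0.21828175  0.03      ]
top [ 0.49268884 -0.19539066  0.059     ]
(array([ 0.4920624 , -0.19409243,  0.06351161]), [0.0002783049532375171, 0.0002783049532374565])
[[0, -0.0256, 0.0026, 0.0102, -0.02, 0.0, -0.91], [0, -0.0256, 0.0022, 0.0102, -0.02, 0.0, -0.91], [0, -0.0257, 0.0018, 0.0102, -0.02, 0.0, -0.91], [0, -0.0257, 0.0014, 0.0102, -0.02, 0.0, -0.91], [0, -0.0257, 0.001, 0.0102, -0.02, 0.0, -0.91]]
```

The tab centre is at about (0.4918, -0.192), with its rear near -0.198. I'll shut the fingers, go behind it and push along +y.

```bash
python3 -m handwheel '[[0,-0.0255,0.0026,0.01,0,0,-0.9],[0,-0.0255,0.0022,0.01,0,0,-0.9],[0,-0.0255,0.0018,0.01,0,0,-0.9],[0,-0.0255,0.0014,0.01,0,0,-0.9],[0,-0.0255,0.001,0.01,0,0,-0.9],[0,0,0,0,0,0,0],[0,0,0,0,0,0,0],[0,0,0,0,0,0,0]]' 40
python3 - <<'E'
from h import *
plan([.4918,-.238,.046],90,3,0)
E
```

```text
clock: 15.75
ee_pos: [0.4923, -0.2363, 0.1318]
eef_rot: [3.141, -0.001, 1.571]
force: [0.8, 0.1, -0.0]
width: 0.0
[[0, -0.0006, -0.0002, 0.0286, 0.01, -0.02, 0.0], [0, -0.0006, -0.0002, 0.0286, 0.01, -0.02, 0.0], [0, -0.0006, -0.0002, 0.0286, 0.01, -0.02, 0.0]]
```

```bash
python3 -m handwheel '[[0,-0.0006,-0.0002,0.028,0,0,0],[0,-0.0006,-0.0002,0.028,0,0,0],[0,-0.0006,-0.0002,0.028,0,0,0],[0,0,0,0,0,0,0],[0,0,0,0,0,0,0]]'
python3 - <<'E'
from h import *
s=r.read_state(); print(s['ee_pos'],s['force'])
im,D=r.read_camera('side'); cv2.imwrite('pics/s8.png',cv2.resize(im[230:380,300:470],None,fx=4,fy=4,interpolation=cv2.INTER_CUBIC))
E
```

```text
clock: 16.38
ee_pos: [0.492, -0.2394, 0.0486]
eef_rot: [3.14, 0.0, 1.57]
force: [0.3, -0.8, 0.2]
width: 0.0001
[ 0.49204412 -0.23937123  0.04862789] [ 0.28436098 -0.82084015  0.22429406]
```

View pics/s8.png

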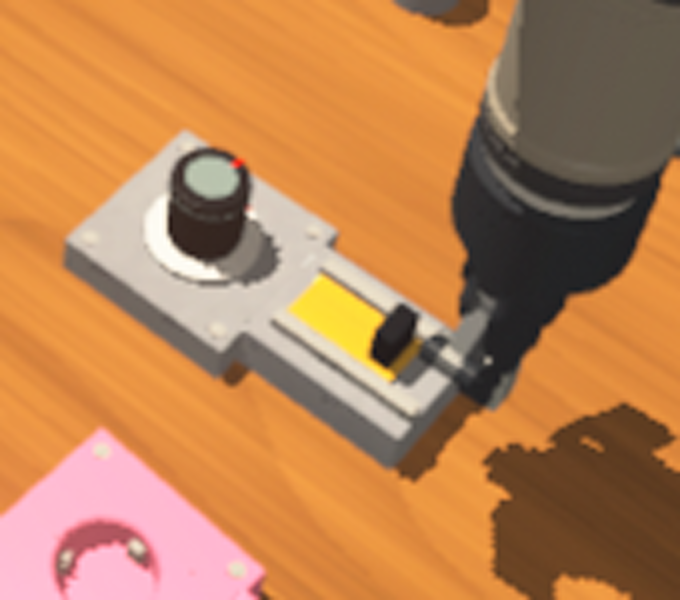

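The shut fingers stand just behind the tab, clear of plate and deck, so I'll push.

```bash
python3 -m handwheel '[[0,0.006,0,0.001,0,0,0],[0,0.008,0,0.001,0,0,0],[0,0.008,0,0,0,0,0],[0,0.006,0,0,0,0,0],[0,0.006,0,0,0,0,0]]'
python3 -m handwheel '[[0,0.006,0,0,0,0,0],[0,0.006,0,0,0,0,0],[0,0.005,0,0,0,0,0]]'
```

```text
clock: 17.05
ee_pos: [0.4913, -0.2057, 0.0457]
eef_rot: [3.141, 0.001, 1.569]
force: [0.7, -1.9, -1.9]
width: 0.0003
clock: 17.42
ee_pos: [0.4913, -0.1883, 0.0456]
eef_rot: [3.141, 0.0, 1.569]
force: [0.6, -1.8, -1.0]
width: -0.0004
```

Pushing at about 2 N, which matches the slide's own friction. I'll continue in smaller steps.

```bash
python3 -m handwheel '[[0,0.004,0,0,0,0,0],[0,0.004,0,0,0,0,0],[0,0.002,0,0,0,0,0]]'
python3 -m handwheel '[[0,0.0015,0,0,0,0,0],[0,0.0015,0,0,0,0,0],[0,0,0,0,0,0,0]]'
```

```text
clock: 17.8
ee_pos: [0.4914, -0.1782, 0.0456]
eef_rot: [3.141, -0.0, 1.569]
force: [0.8, -2.5, -0.6]
width: -0.0005
clock: 18.18
ee_pos: [0.4914, -0.1752, 0.0456]
eef_rot: [3.141, -0.0, 1.569]
force: [0.8, -2.1, -0.3]
width: 0.0002
```

```bash
python3 - <<'E'
from h import *
s=r.read_state(); print(s['ee_pos'],s['force'])
im,D=r.read_camera('side'); cv2.imwrite('pics/s9.png',cv2.resize(im[230:380,300:470],None,fx=4,fy=4,interpolation=cv2.INTER_CUBIC))
E
```

```text
[ 0.49136093 -0.17524865  0.0455947 ] [ 0.79959766 -2.14415436 -0.29886781]
```

View pics/s9.png

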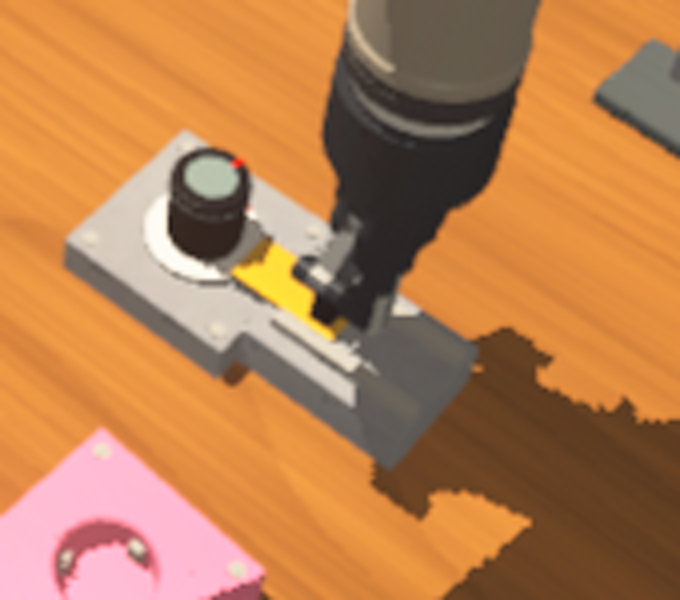

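The tongue is already over the flange edge. I'll push to the stop.

```bash
python3 -m handwheel '[[0,0.0015,0,0,0,0,0],[0,0.0015,0,0,0,0,0],[0,0,0,0,0,0,0]]'
python3 -m handwheel '[[0,0.001,0,0,0,0,0],[0,0.001,0,0,0,0,0],[0,0,0,0,0,0,0]]'
```

```text
clock: 18.6
ee_pos: [0.4914, -0.1722, 0.0456]
eef_rot: [3.142, -0.0, 1.569]
force: [1.2, -1.9, 0.2]
width: -0.0001
clock: 18.98
ee_pos: [0.4913, -0.1721, 0.0457]
eef_rot: [3.141, 0.002, 1.568]
force: [1.1, -5.6, -2.5]
width: 0.0002
```

```bash
python3 -m handwheel '[[0,0.001,0,0,0,0,0],[0,0,0,0,0,0,0],[0,0,0,0,0,0,0]]'
python3 -m handwheel '[[0,-0.008,0,0,0,0,0],[0,-0.02,0,0,0,0,0],[0,-0.02,0,-0.02,0,0,0],[0,-0.02,0,-0.04,0,0,0],[0,0,0,-0.05,0,0,0],[0,0,0,-0.04,0,0,0],[0,0,0,0,0,0,0],[0,0,0,0,0,0,0]]'
python3 - <<'E'
from h import *
import pickle
s=r.read_state(); print(s['ee_pos'],s['force'])
d={}
for n in ['side','top','wrist']:
    C=cal(n,s) if n=='wrist' else cal(n); im,D=r.read_camera(n); d[n]=(C,im,D)
pickle.dump(d,open('d9.pkl','wb'))
cv2.imwrite('pics/s10.png',d['side'][1]); cv2.imwrite('pics/t10.png',d['top'][1])
w=d['wrist'][1]; cv2.imwrite('pics/w10.png',w)
cv2.imwrite('pics/s10c.png',cv2.resize(d['side'][1][240:350,300:440],None,fx=5,fy=5,interpolation=cv2.INTER_CUBIC))
E
```

```text
clock: 19.35
ee_pos: [0.4913, -0.1721, 0.0457]
eef_rot: [3.14, 0.004, 1.568]
force: [0.0, -6.8, -2.1]
width: -0.0004
clock: 20.35
ee_pos: [0.4905, -0.2363, 0.1947]
eef_rot: [-3.14, -0.002, 1.57]
force: [0.1, -0.9, -0.6]
width: -0.0
[ 0.49048389 -0.23627611  0.19467506] [ 0.10318318 -0.94068127 -0.57681829]
```

View pics/s10c.png

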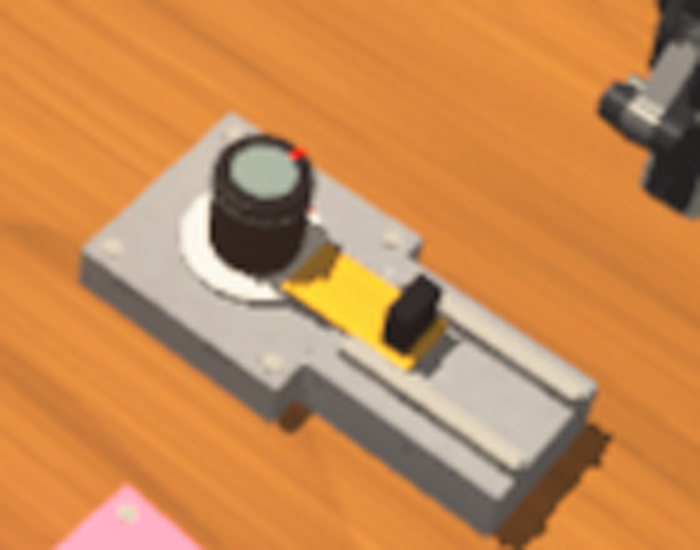

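View pics/w10.png

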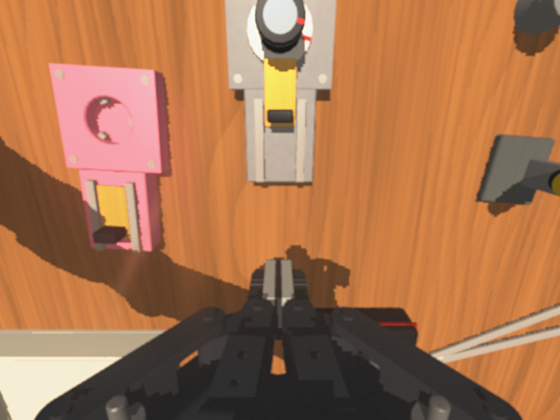

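View pics/t10.png

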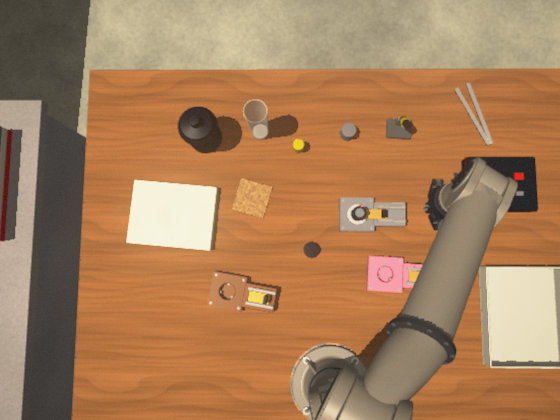

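```bash
python3 - <<'E'
from h import *
import pickle
d=pickle.load(open('d9.pkl','rb')); C,im,D=d['wrist']; d7=pickle.load(open('d7.pkl','rb'));d0=pickle.load(open('d0.pkl','rb'))
cv2.imwrite('pics/w10c.png',cv2.resize(im[0:200,210:350],None,fx=4,fy=3,interpolation=cv2.INTER_CUBIC))
g=im[100:130,255:305].astype(int).sum(2)<130; v,u=np.nonzero(g); print(u.min()+255,u.max()+255,v.min()+100,v.max()+100)
print('front-bottom',onz(C,280,v.min()+100,.059),onz(C,280,v.max()+101,.059), 'tab depth',dep(C,280,115,float(D[115,280])))
# side tab top center before/after
S=d['side'][0]
print('side tab top',onz(S,300+425/5-.4,240+287/5-.4,.059))
T=d['top'][1][200:228,365:400]; cv2.imwrite('pics/t10c.png',cv2.resize(d['top'][1][185:245,330:415],None,fx=8,fy=8,interpolation=cv2.INTER_CUBIC))
df=cv2.absdiff(d['top'][1],d0['top'][1]).max(2); 
for n,(u,v) in dict(tank=(198,126),cup=(256,112),film=(298,145),loupe=(348,131),cap=(312,250),finder=(399,127),box=(172,215),brown=(245,292)).items(): print(n,(df[v-18:v+18,u-18:u+18]>40).sum())
E
```

```text
Traceback (most recent call last):
ValueError: zero-size array to reduction operation minimum which has no identity
```

```bash
python3 - <<'E'
from h import *
import pickle
d=pickle.load(open('d9.pkl','rb')); C,im,D=d['wrist'];d0=pickle.load(open('d0.pkl','rb'))
print('tab depth',[dep(C,280,v,float(D[v,280])).round(4).tolist() for v in (108,111,114,117,120,123)])
S=d['side'][0]
print('side tab top',onz(S,300+425/5-.4,240+287/5-.4,.059))
cv2.imwrite('pics/t10c.png',cv2.resize(d['top'][1][185:245,330:415],None,fx=8,fy=8,interpolation=cv2.INTER_CUBIC))
df=cv2.absdiff(d['top'][1],d0['top'][1]).max(2); 
for n,(u,v) in dict(tank=(198,126),cup=(256,112),film=(298,145),loupe=(348,131),cap=(312,250),finder=(399,127),box=(172,215),brown=(245,292)).items(): print(n,(df[v-18:v+18,u-18:u+18]>40).sum())
E
```

```text
tab depth [[0.4922, -0.1481, 0.034], [0.4921, -0.1509, 0.0573], [0.4921, -0.1534, 0.057], [0.4921, -0.156, 0.0573], [0.4921, -0.1585, 0.0584], [0.4922, -0.1619, 0.0345]]
side tab top [ 0.49737211 -0.15482989  0.059     ]
tank 0
cup 0
film 0
loupe 0
cap 0
finder 0
box 0
brown 204
```

View pics/t10c.png

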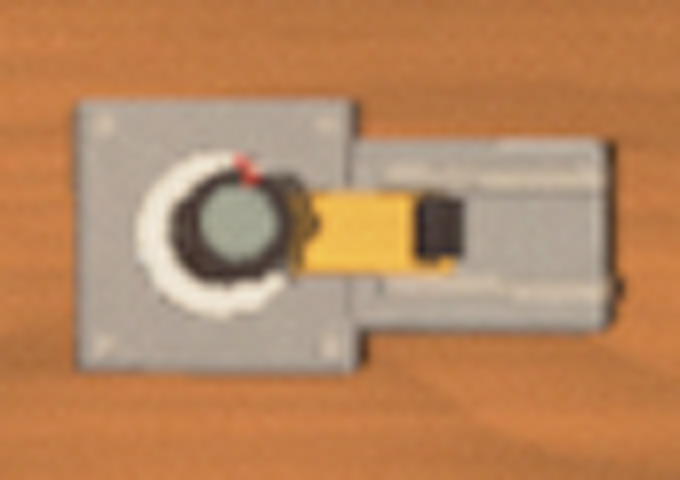

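The tab is at y -0.155, 75 mm from the bore axis, which is fully closed. The brown mount's pixels changed only because the arm's shadow left it. I'll hand the job in.

```bash
python3 -c "
from bench import r
print(r.finish_job(), r.read_state()['clock'])"
```

```text
the job is handed in; nothing more can be done
the job is handed in; nothing more can be done
```

The lens is fully home in the grey stage and the clamp slide is closed over its flange. I handed the job in with the clock a little over 20 s.

- **Lens:** I measured the key directions in the bore with the wrist camera (main key at about -15°) and turned the lens to match before lowering it. It went past key level with no resistance, so no turning by feel was needed. Contact came only at the home height. I pressed to about 11 N, eased off, then released. The depth readings put the flange about 4.5 mm above the block top (5 mm when seated), upright and centred.
- **Clamp:** I pushed the tab at about 2 N until it stopped dead, pressing to about 7 N at the stop. The tab is now 75 mm from the bore axis, the closed position, with the tongue over the flange.
- **Bystanders:** Before-and-after top pictures show no change at any of the seven. The area of the brown look-alike differs, which I put down to the arm's shadow moving off it.
- **Disagreements:**
  - The top camera placed the bore about 3 mm from where the wrist camera did; I used the wrist camera.
  - The lens mark read -11° in the grip against -13.5° expected, so I aimed between the two, within the fit's tolerance.
  - The side camera placed the closed tab about 5 mm to one side in x of the wrist reading, but both agreed along the slide's travel.

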